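Add a slotted weight to the contact press

TASK

The small press on the data-recovery bench needs more load on the drive board. Take the large slotted steel weight lying on the bench (not the small slotted one or the ring without a slot), slide it sideways onto the press's stem under the knob, and leave it resting flat and centred on the weight that is already there, with its slot facing the opposite way to that weight's slot.

Things in the scene. Friction and masses are not known exactly. Their poses are not given: they have to be found in the camera images.
- weight: The large slotted steel weight to add: loose disc, 60 mm diameter, 18 mm thick, 0.22-0.43 kg, flat on the bench. Origin: centre of its underside, z up. Slot 18 mm wide, open at the rim towards its own +x (at the start roughly facing the robot), closed 9 mm past the centre on -x. Grip flats 54 mm apart face its +y and -y. 9 cm or more off lie a 40 mm slotted weight and a 60 mm ring with no slot.
- weight_mouth (a point): Middle of the mouth of weight's slot: 30 mm from the disc's centre along its own +x, level with its underside.
- lower_weight: Slotted steel weight already on the press, loose: 60 mm diameter, 12 mm thick, with the same slot (open towards its own +x, roughly away from the robot) and flats as the large one. Origin: centre of its underside, 50 mm above the bench; its top, where the large weight is to rest, is 62 mm above the bench.
- press: Contact press, fixed. Origin: on the bench under the stem's axis, z up. Black base 130 (its x) x 110 (its y) x 20 mm with a red board; crossbar along its y, top 41 mm up; 50 mm round black pan, top 50 mm up; on it an upright steel stem 8 mm thick with a black knob, 26 mm diameter, 97-108 mm up, wider than the slot: a weight goes on only sideways, between lower weight and knob.
Mind the look-alikes: they are no part of the job. What is shaped like the weight but pink or turquoise is not meant.

How it is judged:
By the outcome, as a careful person would: the job done as asked, in the order asked, and still so for the second after the job is handed in, with the robot touching nothing.
It also fails if it takes over 42 s, if anything falls off the work surface, if the arm or the gripper's body presses on something with over 40 N, if the wrist force passes 120 N, or if a joint passes its speed limit or range.

ROBOT

A 7-joint arm with a two-finger parallel gripper is mounted at the origin on the work surface. World frame = base frame: x ahead of the robot, y to its left, z up, the work surface at z = 0. Lengths are in m, angles in rad, forces in N, time in s.
With the tool pointing down it reaches from about 0.4 to 0.9 m from the base axis. Payload 5.5 kg.
Tool frame: the origin (TCP) lies between the finger pads; the fingertips stand 11 mm ahead of it and the grasp point (between the pads) lies 8 mm behind it; z points along the fingers, x is the direction in which the jaws open and shut, and the axes are right-handed (so a half turn about z gives the same grasp; the last joint's range is limited). The gripper opens to 85 mm and grips with 20 to 120 N. Pads are 22 mm wide; open, the fingers measure 114 mm over their backs; the gripper's body (76 mm by 85 mm) begins 54 mm behind the grasp point. The pads swing forward as they close: fully open they stand 13 mm farther back than shut.
Start: joints at [1.466, 0.501, -0.427, 1.55, 0.221, 1.138, -0.21], TCP at [0.234, -0.607, 0.242] pointing down, gripper open.
Joint ranges: [-2.88, 2.88], [-0.31, 2.03], [-1.54, 1.56], [0.2, 2.42], [-1.41, 4.55], [0.19, 2.02], [-2.57, 2.57]. Speed limits (rad/s): [2.57, 2.57, 3.14, 3.14, 3.14, 3.14, 3.14].

INTERFACE

Orientations are given as a rotation vector (axis times angle).
In Python, from plant import env gives the robot as it stands.
- The arm moves only by the tool drive_tool, never from a script. Its arguments are lists of equal length, an entry for each row: "slide": the shift along the world's x, y, z in m, a list of three; "twist": the turn, a rotation vector about the world's x, y, z in degrees, a list of three. A call has 1 to 5 rows; each row is the pose to reach, as a shift and turn from the pose commanded when the call began; what a row does not reach only later rows make up. A row lasts 1/12 s, in which the tool goes at most 41.7 mm and 7.16 degrees, less where a joint would pass 70% of its speed; a pose out of reach is approached as far as the arm can. A call with a gripper value outside its range is refused whole. "fingers" is the gripper's target within -1 to 1 (shut at 1, half-way at 0, fully open at -1), set as the call begins (left out, the last holds). The fingers move at their own pace and stop on an object; "force" is the grip in N (left out, the last holds). Time passes only in rows, so rows that repeat a pose let the fingers close. It gives the time, the measured TCP pose, the force and the opening at its end, in the units of the state.
- env.state(): the state, without advancing time (a new reading comes with each control period).
- env.snapshot(name): name is "scene" or "top" or "wrist"; returns the picture (400x640x3 uint8, blue, green, red); there is no depth.
- env.camera_params(name): a dict with "mtx" (3x3 intrinsics, pixels), "T" (4x4, takes a point from camera to world coordinates). Camera axes: x right, y down, z forward; pixel columns grow to the right and rows downward; lengths in m; the calibration is good to about 2 mm. A picture is of the moment at which its call begins: read the wrist's pose just before it. camera_params takes no time and is no camera call; for the wrist camera it gives the pose at the moment of the call.
- env.finish_job(): hands the job in, once; it reports no verdict.
The state is a dict: "time": time; "joint_pos": joint angles; "qvel": joint speeds; "joint_efforts": joint torques, N m; "tool_pos": TCP position; "orientation": TCP orientation; "ft_force": force on the tool from outside, world axes, zero at the start; "wrist_torque": the same for the moment, N m; "width": opening from 0.0 (shut) to 1.0 (fully open).
Only numpy, scipy, OpenCV 4.12 (cv2) and the standard library are available. Lean on these libraries where they do the work, as an engineer would, in place of code of your own. Each camera call takes 0.05 s, during which the arm holds its last target.

## Working session

There is one attempt and no reset: what is moved stays moved. The work goes in short steps, Python scripts to look and compute and a tool call to move; the robot and the scene stay as the last step left them, time stands still between calls to the robot, and variables do not carry over. Pictures are saved under pics/ and viewed, and the job is handed in when it is done.

Besides the shell and the picture viewer there is one more tool, called after ">>>" in YAML: its name, and indented under it one key for each argument. drive_tool: Moves the arm, as the interface text tells. Its arguments: {"type":"object","properties":{"slide":{"type":"array"},"twist":{"type":"array"},"fingers":{"type":"number"},"force":{"type":"number"}},"required":["slide","twist"]}

```bash
ls; mkdir -p pics
python3 - <<'E'
from plant import env
import cv2
s=env.state(); print(s)
for n in("scene","top"):
    cv2.imwrite(f"pics/{n}0.png",env.snapshot(n)); p=env.camera_params(n); print(n,p["mtx"].round(1).tolist(),p["T"].round(3).tolist())
E
```

```text
pics
{'time': 0.0, 'joint_pos': array([ 1.46621257,  0.50185711, -0.42676207,  1.55145809,  0.22078717,
        1.13828193, -0.21031943]), 'qvel': array([ 9.94996859e-05,  8.72659988e-04, -1.25520284e-03, -6.11821435e-04,
        2.67564237e-04, -1.07218757e-03, -2.64877089e-03]), 'joint_efforts': array([ 2.95343889e-04, -5.69518054e+01, -5.81679448e+00, -2.80945623e+01,
        1.04453164e-02,  1.16608705e-02, -5.74167274e-06]), 'tool_pos': array([ 0.2334109 , -0.60592511,  0.24124757]), 'orientation': array([-2.58924007e+00,  1.77711431e+00,  2.46611549e-03]), 'ft_force': array([-0.1908768 , -1.06885696, -0.96712397]), 'wrist_torque': array([-0.00114583,  0.0209478 ,  0.0459675 ]), 'width': 0.9997295855617304}
scene [[378.8, 0.0, 317.4], [0.0, 378.8, 193.3], [0.0, 0.0, 1.0]] [[0.878, 0.263, -0.4, 0.827], [0.479, -0.496, 0.724, -0.48], [-0.008, -0.827, -0.562, 0.437], [0.0, 0.0, 0.0, 1.0]]
top [[426.0, 0.0, 322.2], [0.0, 426.0, 203.1], [0.0, 0.0, 1.0]] [[0.004, -0.99, 0.142, 0.42], [-1.0, -0.001, 0.02, -0.028], [-0.02, -0.142, -0.99, 0.923], [0.0, 0.0, 0.0, 1.0]]
```

View pics/scene0.png

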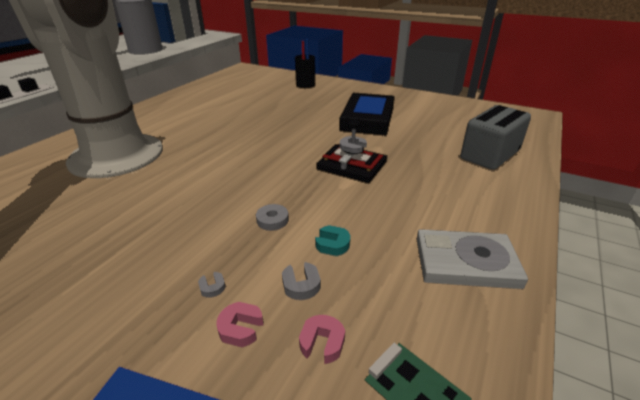

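View pics/top0.png

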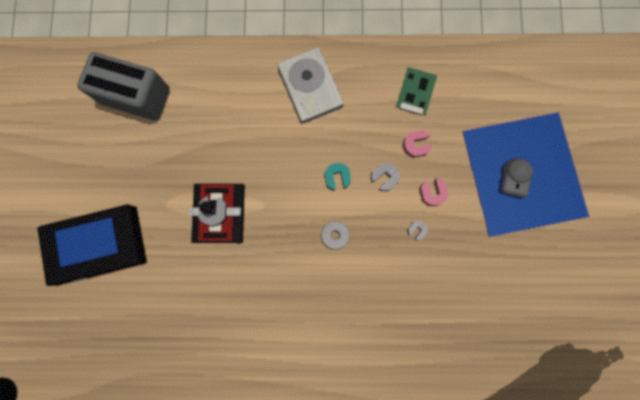

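The scene shows three grey candidates in the top view: a large slotted disc at (386,177), a small slotted one at (418,230) and a ring without a slot at (335,235). Pink ones are at (418,143) and (434,192), and a turquoise one is at (337,176). The grey slotted disc at (386,177) fits the description, so I'll check it enlarged.

```bash
cat > h.py <<'E'
import numpy as np,cv2
from plant import env
def ray(name,u,v,z,p=None):
    p=p or env.camera_params(name); K=p["mtx"];T=p["T"]
    d=T[:3,:3]@np.linalg.solve(K,[u,v,1.]); o=T[:3,3]
    return o+d*(z-o[2])/d[2]
def proj(name,P,p=None):
    p=p or env.camera_params(name); T=np.linalg.inv(p["T"])
    P=np.atleast_2d(P); c=(T[:3,:3]@P.T).T+T[:3,3]; q=(p["mtx"]@c.T).T
    return q[:,:2]/q[:,2:]
def crop(img,x,y,w,h,k,fn):
    cv2.imwrite(fn,cv2.resize(img[y:y+h,x:x+w],None,fx=k,fy=k,interpolation=cv2.INTER_CUBIC))
E
python3 - <<'E'
from h import *
t=cv2.imread("pics/top0.png"); s=cv2.imread("pics/scene0.png")
a=cv2.resize(t[155:200,360:410],(500,450),interpolation=3) 
crop(t,360,150,80,60,10,"pics/c1.png")
crop(t,180,170,80,80,7,"pics/c2.png")
crop(s,305,120,90,65,8,"pics/c3.png")
crop(s,260,245,80,60,10,"pics/c4.png")
print(ray("top",386,177,.018),ray("top",211,210,.1),ray("top",418,230,.01),ray("top",434,192,.018),ray("top",337,176,.018),ray("top",418,143,.018))
E
```

```text
[ 0.60677711 -0.14675688  0.018     ] [0.52411519 0.20674988 0.1       ] [ 0.4930165  -0.21395168  0.01      ] [ 0.57397889 -0.24875142  0.018     ] [ 0.60902109 -0.04103736  0.018     ] [ 0.68231641 -0.21765939  0.018     ]
```

View pics/c1.png

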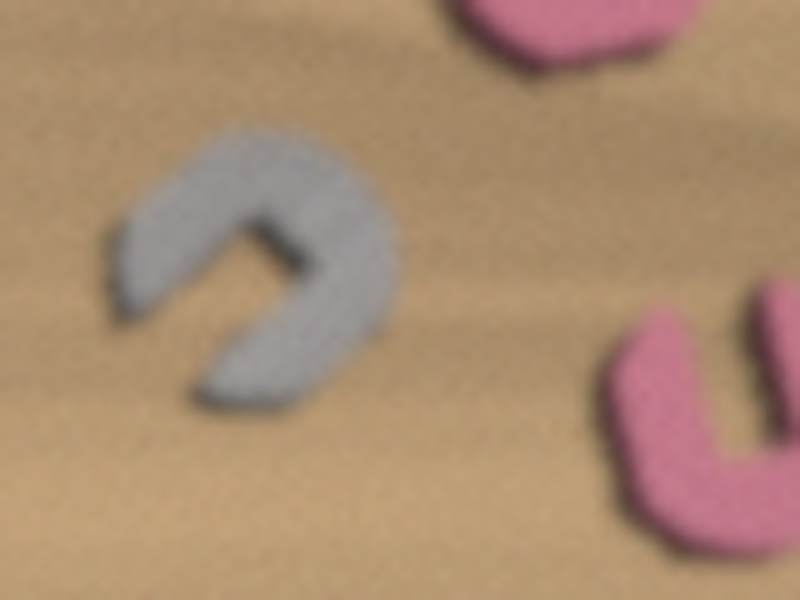

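View pics/c2.png

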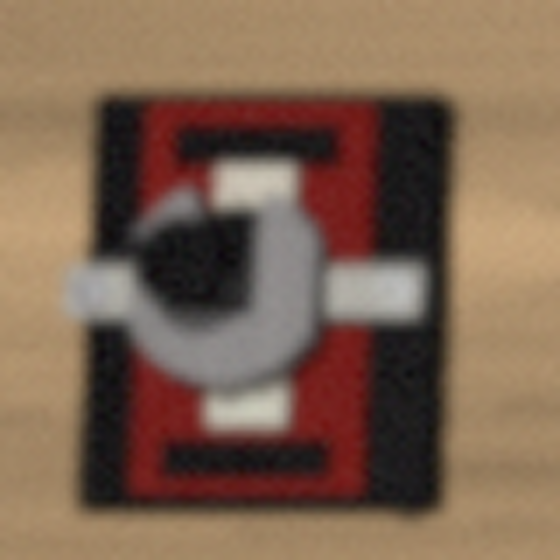

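View pics/c3.png

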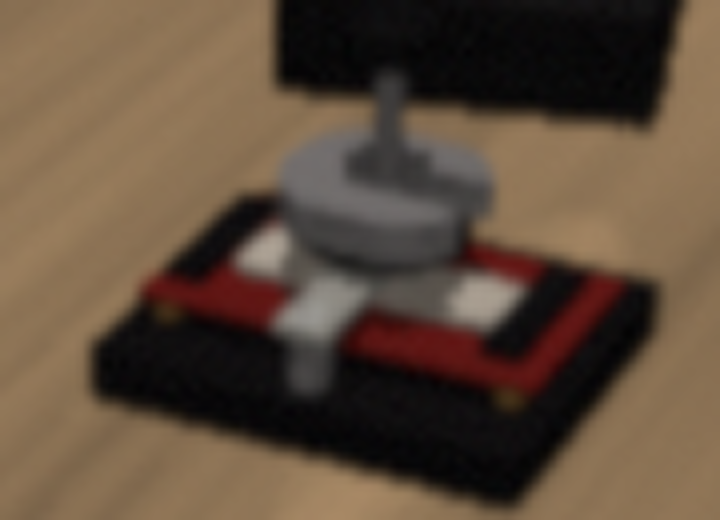

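View pics/c4.png

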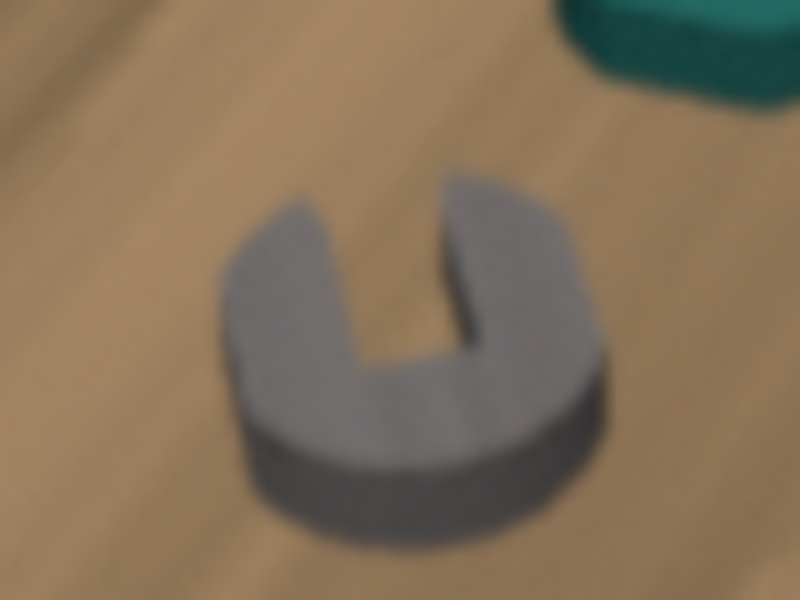

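Confirmed: it is plain grey and slotted, about 28 px (60 mm) wide, with the slot facing lower left, towards the robot. The lower weight's slot faces up in the image, away from the robot. Next I'll fit poses by rendering the outlines.

```bash
cat >> h.py <<'E'
def poly():
    a=[]
    R=.03;f=.027;s=.009
    # outline ccw from slot mouth upper edge
    t0=np.arcsin(s/R);t1=np.arcsin(f/R)
    th=np.concatenate([np.linspace(t0,t1,8),np.linspace(np.pi-t1,np.pi+t1,20),np.linspace(2*np.pi-t1,2*np.pi-t0,8)])
    P=[(R*np.cos(t),R*np.sin(t)) for t in th]+[(-.009,-s),(-.009,s)]
    return np.array(P)
def verts(x,y,yaw,z):
    P=poly();c,s=np.cos(yaw),np.sin(yaw)
    return np.c_[x+c*P[:,0]-s*P[:,1],y+s*P[:,0]+c*P[:,1],np.full(len(P),z)]
SS=8
def render(name,pose,z0,z1,roi,par):
    x0,y0,w,h=roi; m=np.zeros((h*SS,w*SS),np.uint8)
    a=(proj(name,verts(*pose,z0),par)-[x0,y0]+.5)*SS;b=(proj(name,verts(*pose,z1),par)-[x0,y0]+.5)*SS
    for i in range(len(a)):
        j=(i+1)%len(a); q=np.array([a[i],a[j],b[j],b[i]]).astype(np.int32)
        cv2.fillConvexPoly(m,q,255)
    cv2.fillPoly(m,[b.astype(np.int32)],255)
    return cv2.resize(m,(w,h),interpolation=cv2.INTER_AREA)/255.
E
cat > fit.py <<'E'
from h import *
from scipy.optimize import minimize
t=cv2.imread("pics/top0.png"); s=cv2.imread("pics/scene0.png")
rt=(366,158,38,38); rs=(275,255,52,50)
res={}
obs=[]
for n,im,r in(("top",t,rt),("scene",s,rs)):
    x,y,w,h=r; c=im[y:y+h,x:x+w].astype(float); sat=(c[...,2]-c[...,0]) # R-B
    m=np.clip((40-sat)/30,0,1); obs.append((n,m,r,env.camera_params(n)))
    print(n,m.sum())
for sel in([0],[1],[0,1]):
    def cost(p): 
        return sum(((render(obs[i][0],(p[0]/1e3,p[1]/1e3,np.radians(p[2])),0,.018,obs[i][2],obs[i][3])-obs[i][1])**2).sum() for i in sel)
    b=minimize(cost,[606,-147,133],method="Nelder-Mead",options=dict(initial_simplex=[[606,-147,133],[612,-147,133],[606,-141,133],[606,-147,143]]))
    print(sel,b.x.round(2),round(b.fun,2))
E
python3 fit.py
```

```text
top 434.43333333333334
scene 958.6666666666667
[0] [ 609.37 -145.53  132.8 ] 22.64
[1] [ 610.8  -143.99  130.31] 26.89
[0, 1] [ 610.18 -144.52  128.99] 79.26
```

>>> drive_tool:
  slide:
    - [0.12,0.15,0]
    - [0.12,0.15,0]
    - [0.12,0.15,0]
    - [0.12,0.15,0]
    - [0.12,0.15,0]
  twist:
    - [0,0,-35]
    - [0,0,-35]
    - [0,0,-35]
    - [0,0,-35]
    - [0,0,-35]

```text
time: 0.52
tool_pos: [0.3568, -0.452, 0.2421]
orientation: [-1.932, 2.474, 0.002]
ft_force: [1.0, 0.5, 0.8]
width: 0.999
```

>>> drive_tool:
  slide:
    - [0.12,0.15,0]
    - [0.12,0.15,0]
    - [0.12,0.15,0]
    - [0.12,0.15,0]
    - [0.12,0.15,0]
  twist:
    - [0,0,-34.5]
    - [0,0,-34.5]
    - [0,0,-34.5]
    - [0,0,-34.5]
    - [0,0,-34.5]

```text
time: 0.93
tool_pos: [0.4745, -0.3045, 0.2421]
orientation: [-1.122, 2.934, 0.001]
ft_force: [0.6, -0.1, -0.7]
width: 1.003
```

>>> drive_tool:
  slide:
    - [0.11,0.13,-0.04]
    - [0.11,0.13,-0.04]
    - [0.11,0.13,-0.04]
    - [0.11,0.13,-0.04]
    - [0.11,0.13,-0.04]
  twist:
    - [0,0,0]
    - [0,0,0]
    - [0,0,0]
    - [0,0,0]
    - [0,0,0]

```text
time: 1.35
tool_pos: [0.5866, -0.1677, 0.2006]
orientation: [-1.143, 2.924, 0.008]
ft_force: [-0.3, 0.8, 0.6]
width: 1.0
```

Run:
```python
from h import *
p=env.camera_params("wrist"); im=env.snapshot("wrist"); cv2.imwrite("pics/w1.png",im)
np.savez("w1.npz",mtx=p["mtx"],T=p["T"])
s=env.state();print(s["tool_pos"],s["orientation"],p["T"].round(3),p["mtx"].round(0))
```

```text
[ 0.58597262 -0.16902422  0.20062775] [-1.14266356  2.92480097  0.00732446] [[-0.735 -0.642 -0.217  0.644]
 [-0.678  0.695  0.24  -0.229]
 [-0.004  0.323 -0.946  0.333]
 [ 0.     0.     0.     1.   ]] [[287.   0. 315.]
 [  0. 287. 202.]
 [  0.   0.   1.]]
```

View pics/w1.png

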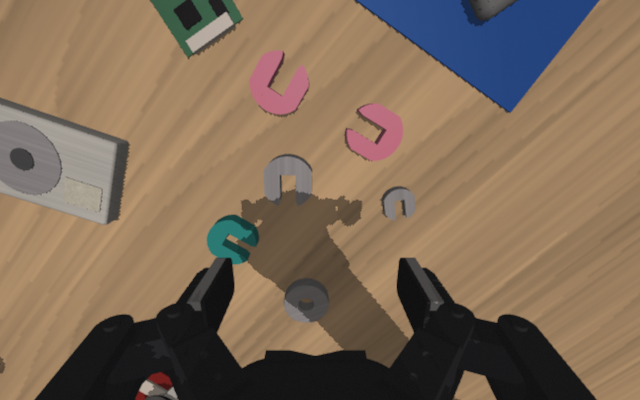

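The wrist view shows the grey slotted weight at (288,178), with its slot opening downward in the image. The small one is at (398,203), turquoise at (233,239) and the ring at (306,300).

Run:
```python
from h import *
from scipy.optimize import minimize
im=cv2.imread("pics/w1.png"); q=np.load("w1.npz"); par=dict(mtx=q["mtx"],T=q["T"])
r=(258,148,60,64);x,y,w,h=r
c=im[y:y+h,x:x+w].astype(float); ra=(c[...,2]-c[...,0])/(c.mean(2)+1)
m=np.clip((.25-ra)/.15,0,1)
def cost(p): return ((render("wrist",(p[0]/1e3,p[1]/1e3,np.radians(p[2])),0,.018,r,par)-m)**2).sum()
for st in([610,-145,131],[605,-150,137]):
    st=np.array(st,float); b=minimize(cost,st,method="Nelder-Mead",options=dict(initial_simplex=[st,st+[6,0,0],st+[0,6,0],st+[0,0,8]])); print(b.x.round(2),b.fun,m.sum())
o=cv2.resize(im[y:y+h,x:x+w],None,fx=9,fy=9,interpolation=3)
for z,col in((0,(0,0,255)),(.018,(0,255,0))):
    v=(proj("w",verts(b.x[0]/1e3,b.x[1]/1e3,np.radians(b.x[2]),z),par)-[x,y]+.5)*9
    cv2.polylines(o,[v.astype(int)],True,col,1)
cv2.imwrite("pics/w1f.png",o)
```

```text
[ 610.38 -144.63  130.22] 71.17426734920394 1596.2626451704973
[ 610.46 -144.46  130.74] 71.87409033282768 1596.2626451704973
```

View pics/w1f.png

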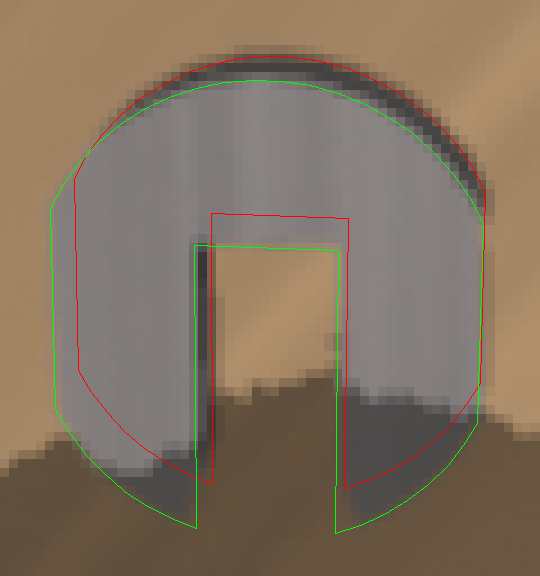

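>>> drive_tool:
  slide:
    - [0.024,0.0245,-0.04]
    - [0.024,0.0245,-0.08]
    - [0.024,0.0245,-0.12]
    - [0.024,0.0245,-0.14]
    - [0.024,0.0245,-0.14]
  twist:
    - [0,0,-2]
    - [0,0,-2]
    - [0,0,-2]
    - [0,0,-2]
    - [0,0,-2]

```text
time: 1.82
tool_pos: [0.6016, -0.1521, 0.0556]
orientation: [1.074, -2.941, -0.01]
ft_force: [-0.8, -0.8, -0.7]
width: 0.996
```

Run:
```python
from h import *
s=env.state();o=s["orientation"];print(s["tool_pos"],o,2*np.degrees(np.arctan2(o[1],o[0])))
from scipy.spatial.transform import Rotation as R
print(R.from_rotvec(o).as_matrix().round(4))
cv2.imwrite("pics/w2.png",env.snapshot("wrist"))
```

```text
[ 0.60161594 -0.15210885  0.05555416] [ 1.07427723 -2.94096812 -0.01000077] -139.8675111760713
[[-0.7645 -0.6445 -0.0121]
 [-0.6446  0.7645  0.0024]
 [ 0.0077  0.0096 -0.9999]]
```

View pics/w2.png

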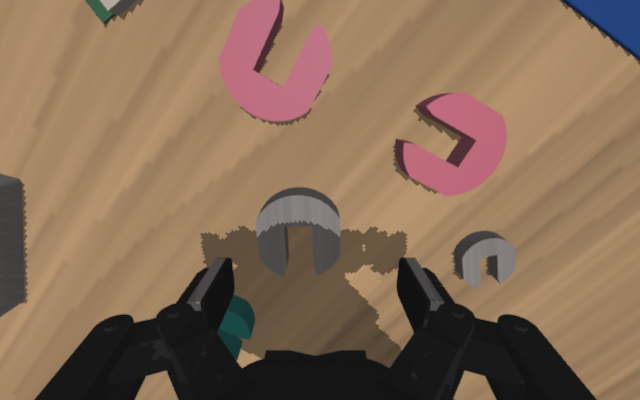

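>>> drive_tool:
  slide:
    - [0,0,0]
    - [0,0,0]
  twist:
    - [0,0,0]
    - [0,0,0]

```text
time: 2.03
tool_pos: [0.6091, -0.1534, 0.0648]
orientation: [-1.076, 2.948, -0.004]
ft_force: [0.0, -1.4, -0.0]
width: 1.0
```

>>> drive_tool:
  slide:
    - [0.001,0.009,0]
    - [0.001,0.009,-0.01]
    - [0.001,0.009,-0.025]
    - [0.001,0.009,-0.025]
    - [0.001,0.009,-0.025]
  twist:
    - [0,0,0]
    - [0,0,0]
    - [0,0,0]
    - [0,0,0]
    - [0,0,0]

```text
time: 2.45
tool_pos: [0.6079, -0.143, 0.0371]
orientation: [1.079, -2.95, -0.001]
ft_force: [-0.2, 0.3, -0.2]
width: 1.001
```

Run:
```python
from h import *
from scipy.spatial.transform import Rotation as R
s=env.state();o=s["orientation"];print(s["tool_pos"],2*np.degrees(np.arctan2(o[1],o[0])),np.abs(s["qvel"]).max())
print(R.from_rotvec(o).as_matrix().round(4))
p=env.camera_params("wrist"); im=env.snapshot("wrist")
crop(im,200,180,240,130,3.3,"pics/w3.png")
v=proj("w",verts(.6104,-.1445,np.radians(130.6),.018),p)
print(v.mean(0), proj("w",s["tool_pos"],p))
```

```text
[ 0.60787497 -0.1429802   0.03705249] -139.8285966987298 0.015006029234271938
[[-7.641e-01 -6.451e-01 -1.100e-03]
 [-6.451e-01  7.641e-01  2.000e-04]
 [ 7.000e-04  9.000e-04 -1.000e+00]]
[314.81639915 241.65056727] [[316.68386525 270.3825597 ]]
```

View pics/w3.png

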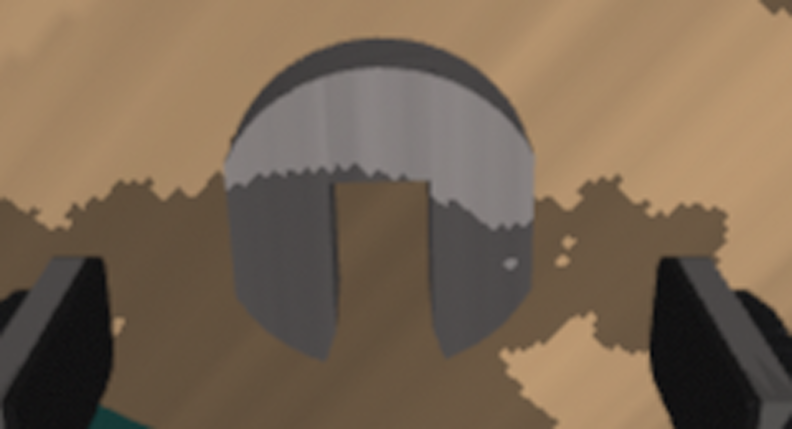

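The crop shows the weight centred between the pads, with its slot square to the jaws. Descending.

>>> drive_tool:
  slide:
    - [0.002,-0.001,-0.012]
    - [0.002,-0.001,-0.024]
    - [0.002,-0.001,-0.024]
    - [0.002,-0.001,-0.024]
  twist:
    - [0,0,0]
    - [0,0,0]
    - [0,0,0]
    - [0,0,0]

```text
time: 2.83
tool_pos: [0.6092, -0.1444, 0.0119]
orientation: [1.077, -2.949, -0.002]
ft_force: [0.2, 0.6, 0.3]
width: 0.999
```

>>> drive_tool:
  slide:
    - [0,0,0]
    - [0,0,0]
    - [0,0,0]
    - [0,0,0]
    - [0,0,0]
  twist:
    - [0,0,0]
    - [0,0,0]
    - [0,0,0]
    - [0,0,0]
    - [0,0,0]
  fingers: 1
  force: 60

```text
time: 3.25
tool_pos: [0.6109, -0.1446, 0.0141]
orientation: [-1.078, 2.95, -0.001]
ft_force: [-0.9, 0.4, 5.0]
width: 0.615
```

>>> drive_tool:
  slide:
    - [0,0,0]
    - [0,0,0]
    - [0,0,0]
  twist:
    - [0,0,0]
    - [0,0,0]
    - [0,0,0]

```text
time: 3.5
tool_pos: [0.611, -0.1446, 0.0142]
orientation: [-1.078, 2.95, -0.001]
ft_force: [-1.5, 0.0, 6.5]
width: 0.612
```

Run:
```python
from h import *
s=env.state();o=s["orientation"];print(s["tool_pos"],2*np.degrees(np.arctan2(o[1],o[0])),s["width"],s["ft_force"])
p=env.camera_params("wrist"); im=env.snapshot("wrist")
crop(im,200,180,240,150,3.3,"pics/w4.png")
```

```text
[ 0.61095292 -0.14460545  0.01415282] 220.13536936918865 0.6116270015505594 [-1.4720438   0.0119895   6.53028772]
```

View pics/w4.png

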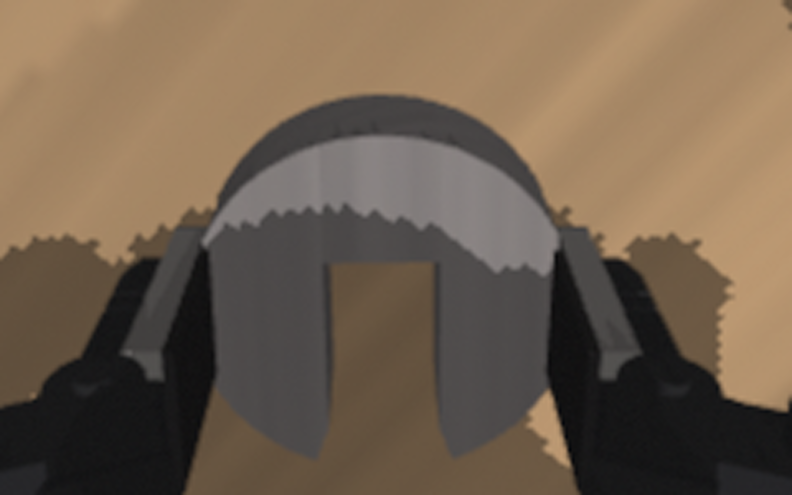

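The grip holds at about 52 mm, but an upward force of 6.5 N suggests the tips are pressing low. I'll regrip about 4 mm higher so the fingertips clear the lower weight.

>>> drive_tool:
  slide:
    - [0,0,0]
    - [0,0,0]
    - [0,0,0.004]
    - [0,0,0.004]
    - [0,0,0.004]
  twist:
    - [0,0,0]
    - [0,0,0]
    - [0,0,0]
    - [0,0,0]
    - [0,0,0]
  fingers: 0

```text
time: 3.97
tool_pos: [0.6098, -0.1445, 0.0168]
orientation: [1.077, -2.95, -0.001]
ft_force: [-0.7, 0.2, -4.6]
width: 0.61
```

>>> drive_tool:
  slide:
    - [0,0,0]
    - [0,0,0]
    - [0,0,0]
    - [0,0,0]
    - [0,0,0]
  twist:
    - [0,0,0]
    - [0,0,0]
    - [0,0,0]
    - [0,0,0]
    - [0,0,0]
  fingers: -0.4

```text
time: 4.38
tool_pos: [0.6107, -0.1445, 0.0175]
orientation: [-1.078, 2.95, -0.0]
ft_force: [-0.0, 0.1, 0.0]
width: 0.701
```

>>> drive_tool:
  slide:
    - [0,0,0]
    - [0,0,0]
    - [0,0,0]
    - [0,0,0]
    - [0,0,0]
  twist:
    - [0,0,0]
    - [0,0,0]
    - [0,0,0]
    - [0,0,0]
    - [0,0,0]
  fingers: 1
  force: 80

```text
time: 4.8
tool_pos: [0.6106, -0.1446, 0.0182]
orientation: [-1.078, 2.951, -0.001]
ft_force: [-1.5, 0.3, 5.2]
width: 0.6
```

>>> drive_tool:
  slide:
    - [0,0,0.03]
    - [0,0,0.06]
    - [0,0,0.1]
    - [0,0,0.13]
    - [0,0,0.13]
  twist:
    - [0,0,0]
    - [0,0,0]
    - [0,0,0]
    - [0,0,0]
    - [0,0,0]

```text
time: 5.22
tool_pos: [0.6147, -0.145, 0.1542]
orientation: [-1.075, 2.942, -0.009]
ft_force: [1.5, -0.3, -2.3]
width: 0.6
```

>>> drive_tool:
  slide:
    - [0,0,0]
    - [0,0,0]
  twist:
    - [0,0,0]
    - [0,0,0]

```text
time: 5.38
tool_pos: [0.609, -0.1445, 0.146]
orientation: [1.077, -2.949, -0.002]
ft_force: [-0.3, 0.4, -4.7]
width: 0.6
```

Run:
```python
from h import *
s=env.state();o=s["orientation"];print(s["tool_pos"],2*np.degrees(np.arctan2(o[1],o[0])),s["width"],s["ft_force"])
im=env.snapshot("scene"); cv2.imwrite("pics/s5.png",im)
u=proj("scene",s["tool_pos"])[0].astype(int);print(u)
crop(im,u[0]-60,u[1]-45,120,90,6.6,"pics/s5c.png")
im=env.snapshot("wrist"); crop(im,200,180,240,150,3.3,"pics/w5.png")
```

```text
[ 0.60902437 -0.14449561  0.14598979] -139.8726461429408 0.599992766936514 [-0.34969459  0.39356355 -4.70083286]
[295 206]
```

View pics/s5c.png

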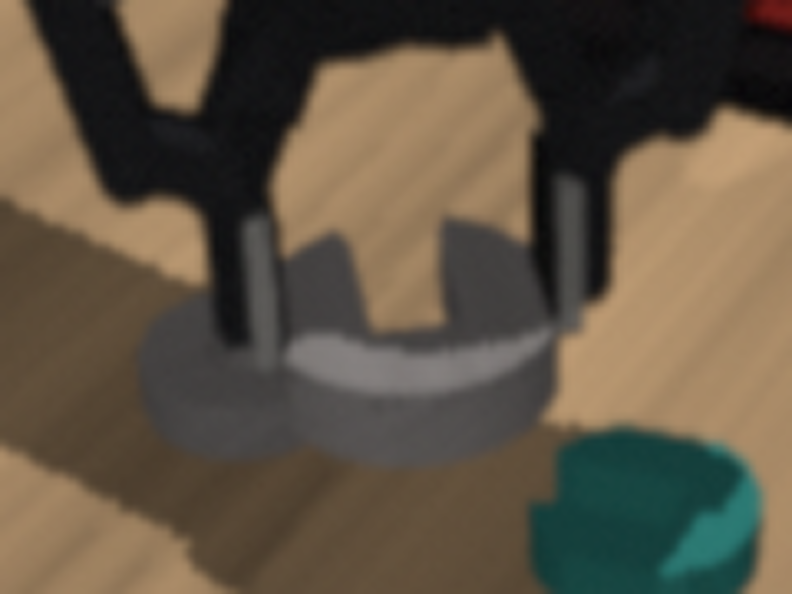

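View pics/w5.png

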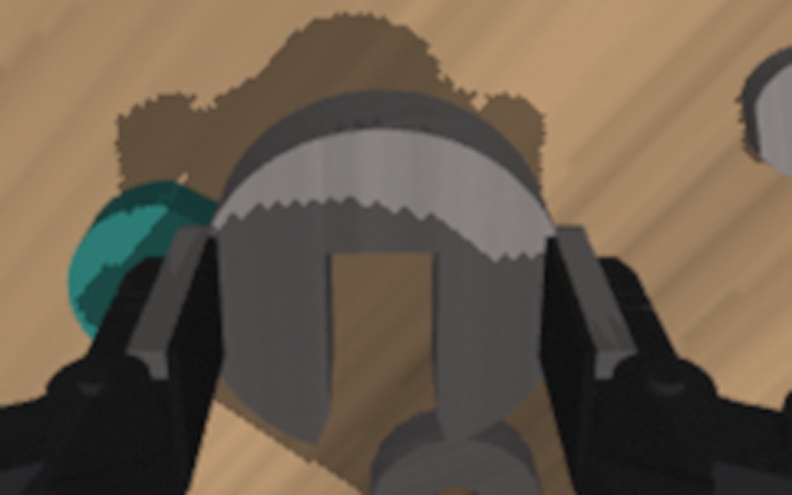

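The weight is held level, and the fingertips stop well above its underside. I'll carry it towards the robot side of the press, turned about +50°, so the wrist camera can see the press from above.

>>> drive_tool:
  slide:
    - [-0.017,0.035,0.01]
    - [-0.034,0.07,0.03]
    - [-0.05,0.105,0.04]
    - [-0.07,0.14,0.05]
    - [-0.085,0.17,0.055]
  twist:
    - [0,0,5]
    - [0,0,10]
    - [0,0,15]
    - [0,0,20]
    - [0,0,25]

```text
time: 5.9
tool_pos: [0.5231, 0.0283, 0.2018]
orientation: [1.698, -2.641, -0.003]
ft_force: [-0.1, 0.2, -3.5]
width: 0.603
```

>>> drive_tool:
  slide:
    - [-0.017,0.035,0]
    - [-0.034,0.07,0]
    - [-0.05,0.105,0]
    - [-0.07,0.14,0]
    - [-0.085,0.17,0]
  twist:
    - [0,0,5]
    - [0,0,10]
    - [0,0,15]
    - [0,0,20]
    - [0,0,25]

```text
time: 6.32
tool_pos: [0.4374, 0.1974, 0.201]
orientation: [2.229, -2.211, -0.003]
ft_force: [-0.1, -0.6, -3.7]
width: 0.599
```

>>> drive_tool:
  slide:
    - [0,0,0]
    - [0,0,0]
    - [0,0,0]
  twist:
    - [0,0,0]
    - [0,0,0]
    - [0,0,0]

```text
time: 6.57
tool_pos: [0.4398, 0.1949, 0.2012]
orientation: [2.223, -2.217, -0.001]
ft_force: [0.2, -0.1, -4.2]
width: 0.601
```

Run:
```python
from h import *
s=env.state();o=s["orientation"];print(s["tool_pos"],2*np.degrees(np.arctan2(o[1],o[0])),s["width"],s["ft_force"],s["qvel"].round(3))
p=env.camera_params("wrist"); im=env.snapshot("wrist"); cv2.imwrite("pics/w6.png",im)
np.savez("w6.npz",mtx=p["mtx"],T=p["T"]); print(p["T"].round(3))
```

```text
[0.43975844 0.19488466 0.20117749] -89.86473294857747 0.601001882997502 [ 0.18078489 -0.07807118 -4.190721  ] [ 0.021 -0.001  0.024 -0.006  0.    -0.     0.   ]
[[ 0.002 -0.947 -0.322  0.524]
 [-1.    -0.002 -0.002  0.195]
 [ 0.001  0.322 -0.947  0.334]
 [ 0.     0.     0.     1.   ]]
```

View pics/w6.png

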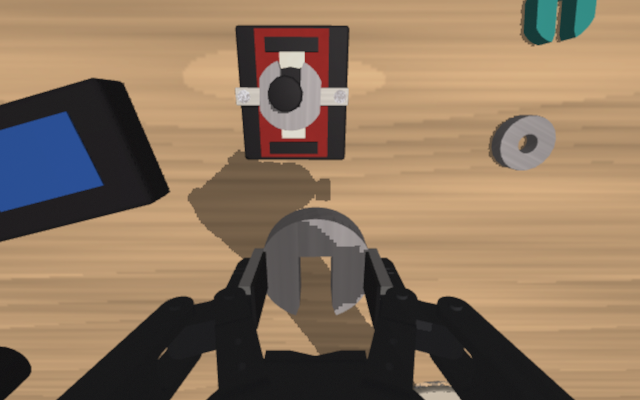

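The wrist view shows the press at (290,92), with the black knob at (286,93). The lower weight's slot opens upward (away from the robot) around (290,68). I'll enlarge and fit it.

Run:
```python
from h import *
im=cv2.imread("pics/w6.png"); crop(im,230,18,125,148,4,"pics/w6c.png"); crop(im,250,48,80,90,6.6,"pics/w6d.png")
```

```text
(no output)
```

View pics/w6c.png

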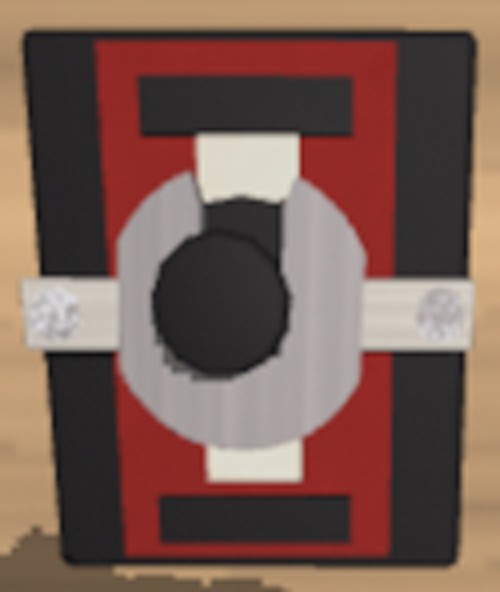

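View pics/w6d.png

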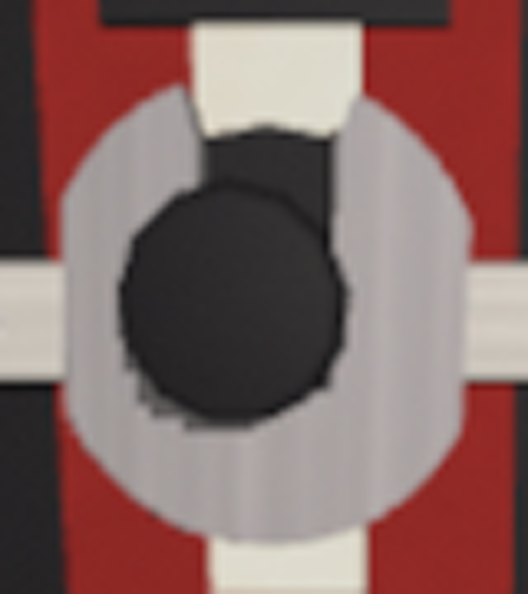

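```bash
cat > fit2.py <<'E'
from h import *
from scipy.optimize import minimize,least_squares
q=np.load("w6.npz"); par=dict(mtx=q["mtx"],T=q["T"])
def px(x,y): return np.array([250+(x+.5)/6.6-.5,48+(y+.5)/6.6-.5])
# knob: centre at mid height ~.105
for z in(.097,.1025,.108): print("knob",z,ray("w",*px(233,303),z,par).round(4))
# corners of lower weight top face
P=poly(); f=.027; a=np.sqrt(.03**2-f**2); m=np.sqrt(.03**2-.009**2)
# own frame: slot +x ; image up ~ +x world, left = +y
own=np.array([[a,f],[-a,f],[a,-f],[-a,-f],[m,.009],[m,-.009],[-.03,0]])
img=np.array([px(62,203),px(68,405),px(473,230),px(463,435),px(183,87),px(355,97),px(272,543)])
def res(p,w=None):
    c,s=np.cos(p[2]),np.sin(p[2]); W=np.c_[p[0]+c*own[:,0]-s*own[:,1],p[1]+s*own[:,0]+c*own[:,1],np.full(len(own),.062)]
    r=proj("w",W,par)-img; r[6,0]=0
    return r.ravel()
b=least_squares(res,[.524,.207,0.]); print("lower",b.x[:2].round(4),np.degrees(b.x[2]).round(2),(b.fun.reshape(-1,2)*6.6).round(1).tolist())
def px4(x,y): return np.array([230+(x+.5)/4-.5,18+(y+.5)/4-.5])
# base top corners z=.02
C=[ray("w",*px4(*c),.02,par) for c in((23,32),(474,33),(458,563),(63,563))]
C=np.array(C); print(C.round(4).tolist(),C.mean(0).round(4))
d=C[0]-C[3]+C[1]-C[2]; print("base yaw",np.degrees(np.arctan2(d[1],d[0])),"cross",np.degrees(np.arctan2(*( (C[0]-C[1]+C[3]-C[2])[[1,0]])))-90,np.linalg.norm(C[0]-C[3]),np.linalg.norm(C[0]-C[1]))
E
python3 fit2.py
```

```text
knob 0.097 [0.5316 0.2182 0.097 ]
knob 0.1025 [0.5314 0.2177 0.1025]
knob 0.108 [0.5312 0.2172 0.108 ]
lower [0.5305 0.2173] -3.15 [[2.2, 0.6], [-2.8, 5.9], [-1.5, -1.1], [-3.7, -0.5], [19.5, -4.5], [-14.0, -5.7], [0.0, 6.3]]
[[0.5948, 0.2711, 0.02], [0.5948, 0.1633, 0.02], [0.4676, 0.1627, 0.02], [0.4673, 0.2712, 0.02]] [0.5311 0.2171 0.02  ]
base yaw 0.10998699100403538 cross 0.07840476497196391 0.12742315803516244 0.1077853903761962
```

>>> drive_tool:
  slide:
    - [0.035,0.004,0]
    - [0.07,0.009,0]
    - [0.105,0.013,0]
    - [0.14,0.017,0]
    - [0.152,0.0185,0]
  twist:
    - [0,0,-1]
    - [0,0,-2]
    - [0,0,-3]
    - [0,0,-3.6]
    - [0,0,-3.6]

```text
time: 7.03
tool_pos: [0.5983, 0.2107, 0.201]
orientation: [-2.144, 2.295, -0.003]
ft_force: [0.7, 0.7, -4.1]
width: 0.595
```

>>> drive_tool:
  slide:
    - [0,0,0]
    - [0,0,0]
    - [0,0,0]
  twist:
    - [0,0,0]
    - [0,0,0]
    - [0,0,0]

```text
time: 7.28
tool_pos: [0.5914, 0.2128, 0.2012]
orientation: [2.15, -2.287, -0.002]
ft_force: [-0.1, 0.3, -4.6]
width: 0.602
```

Run:
```python
from h import *
s=env.state();o=s["orientation"];print(s["tool_pos"],2*np.degrees(np.arctan2(o[1],o[0])),s["width"],s["ft_force"],s["qvel"].round(3))
t=cv2.imread("pics/top0.png");print(ray("top",208.1,208.2,.105))
sc=cv2.imread("pics/scene0.png")
P=[[.531,.217,z] for z in(.062,.097,.108)]
print(proj("scene",P),proj("top",P))
```

```text
[0.59140867 0.21280537 0.2011562 ] -93.54073804758168 0.601651188892276 [-0.06100923  0.30686716 -4.6111239 ] [-0.004 -0.021 -0.015  0.01   0.002 -0.004  0.001]
[0.52700606 0.21114684 0.105     ]
[[352.54498044 141.5648582 ]
 [353.25448277 126.83613498]
 [353.48460147 122.05904759]] [[211.32302654 209.00008078]
 [206.3852499  206.71361349]
 [204.74795433 205.95545388]]
```

>>> drive_tool:
  slide:
    - [0,0.0005,-0.03]
    - [0,0.0005,-0.06]
    - [0,0.0005,-0.09]
    - [0,0.0005,-0.11]
    - [0,0.0005,-0.117]
  twist:
    - [0,0,0]
    - [0,0,0]
    - [0,0,0]
    - [0,0,0]
    - [0,0,0]

```text
time: 7.7
tool_pos: [0.5888, 0.2126, 0.0816]
orientation: [2.149, -2.283, -0.004]
ft_force: [0.1, -1.0, -5.2]
width: 0.6
```

>>> drive_tool:
  slide:
    - [0,0,0]
    - [0,0,0]
    - [0,0,0]
  twist:
    - [0,0,0]
    - [0,0,0]
    - [0,0,0]

```text
time: 7.95
tool_pos: [0.5935, 0.2152, 0.0873]
orientation: [-2.151, 2.285, -0.002]
ft_force: [0.2, -0.0, -2.7]
width: 0.601
```

Run:
```python
from h import *
s=env.state();o=s["orientation"];print(s["tool_pos"],2*np.degrees(np.arctan2(o[1],o[0])),s["width"],s["ft_force"],s["qvel"].round(3))
im=env.snapshot("scene"); crop(im,300,85,110,95,7,"pics/s7.png")
im=env.snapshot("wrist"); crop(im,190,180,260,200,3,"pics/w7.png")
```

```text
[0.59349532 0.21522342 0.08734562] 266.5386260650575 0.6012188035227599 [ 0.17902497 -0.01242259 -2.65798587] [-0.    -0.007 -0.003 -0.009  0.001 -0.003 -0.   ]
```

View pics/s7.png

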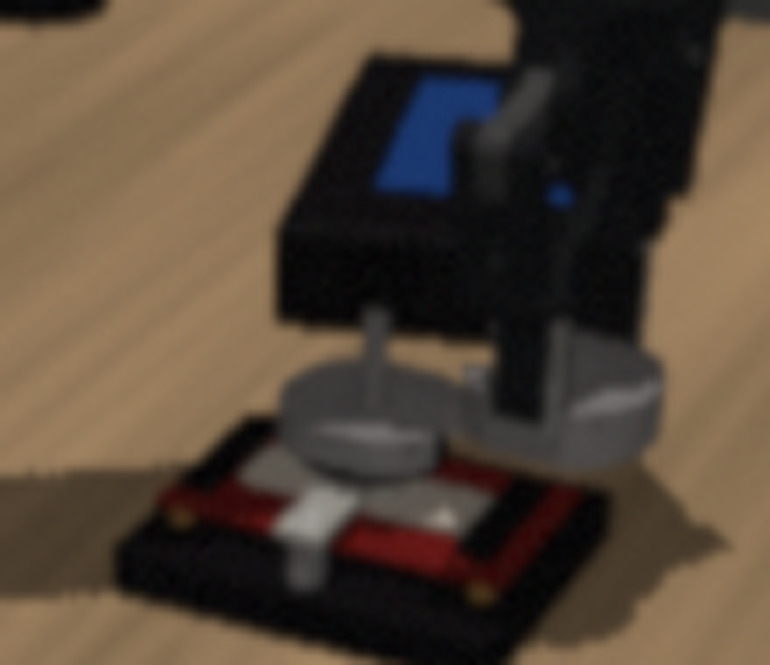

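View pics/w7.png

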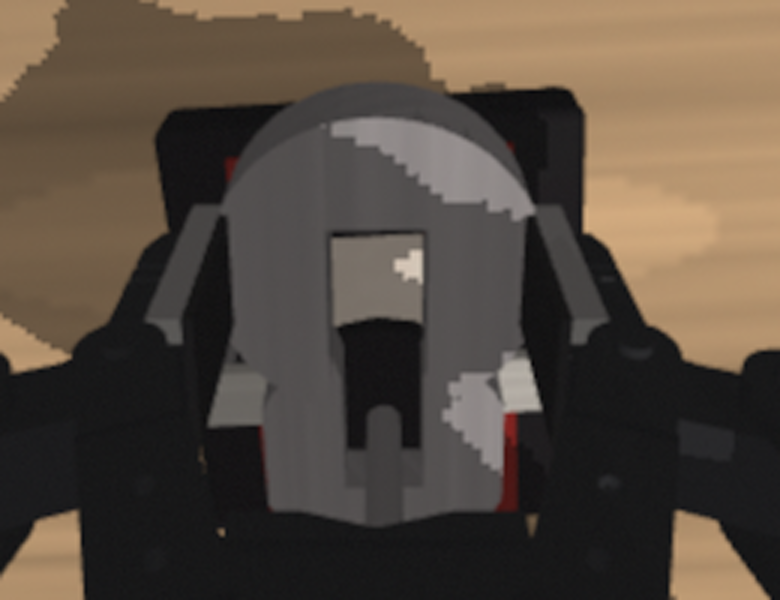

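The stem at x≈383 lines up with the held weight's slot (331–424), the lower weight's slot points the opposite way, and the scene view shows vertical clearance. Sliding in.

>>> drive_tool:
  slide:
    - [-0.01,0,-0.002]
    - [-0.02,0.0005,-0.002]
    - [-0.03,0.001,-0.002]
    - [-0.035,0.001,-0.002]
    - [-0.035,0.001,-0.002]
  twist:
    - [0,0,0]
    - [0,0,0]
    - [0,0,0]
    - [0,0,0]
    - [0,0,0]

```text
time: 8.47
tool_pos: [0.5557, 0.216, 0.0837]
orientation: [2.155, -2.285, -0.0]
ft_force: [-0.0, -0.1, -3.9]
width: 0.6
```

>>> drive_tool:
  slide:
    - [-0.01,0,0]
    - [-0.018,0.0005,0]
    - [-0.026,0.001,0]
    - [-0.0275,0.001,0]
    - [-0.0275,0.001,0]
  twist:
    - [0,0,0]
    - [0,0,0]
    - [0,0,0]
    - [0,0,0]
    - [0,0,0]

```text
time: 8.88
tool_pos: [0.529, 0.2167, 0.0833]
orientation: [2.154, -2.286, -0.0]
ft_force: [0.2, 0.6, -3.6]
width: 0.603
```

>>> drive_tool:
  slide:
    - [0,0,0]
    - [0,0,0]
    - [0,0,0]
  twist:
    - [0,0,0]
    - [0,0,0]
    - [0,0,0]

```text
time: 9.13
tool_pos: [0.5304, 0.2164, 0.0833]
orientation: [-2.152, 2.288, -0.0]
ft_force: [0.1, -0.3, -4.2]
width: 0.598
```

Run:
```python
from h import *
s=env.state();o=s["orientation"];print(s["tool_pos"],2*np.degrees(np.arctan2(o[1],o[0])),s["width"],s["ft_force"],s["qvel"].round(3))
p=env.camera_params("wrist"); np.savez("w8.npz",mtx=p["mtx"],T=p["T"])
im=env.snapshot("wrist"); cv2.imwrite("pics/w8f.png",im); crop(im,190,180,260,200,3,"pics/w8.png")
im=env.snapshot("scene"); crop(im,300,85,110,95,7,"pics/s8.png")
```

```text
[0.53044784 0.21640621 0.08334912] 266.49979167782124 0.5979265029253272 [ 0.13258661 -0.26659034 -4.17262646] [-0.001  0.001  0.     0.003 -0.002  0.002  0.   ]
```

View pics/s8.png

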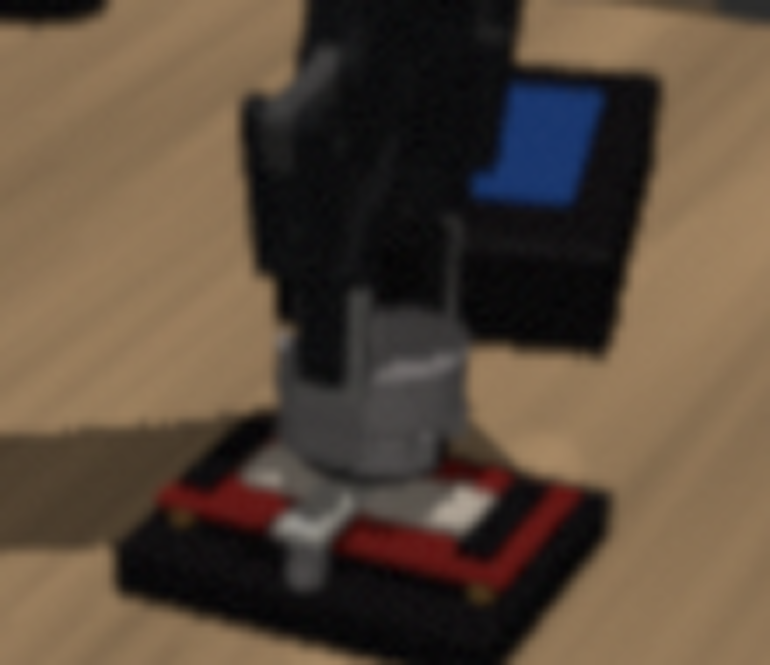

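View pics/w8.png

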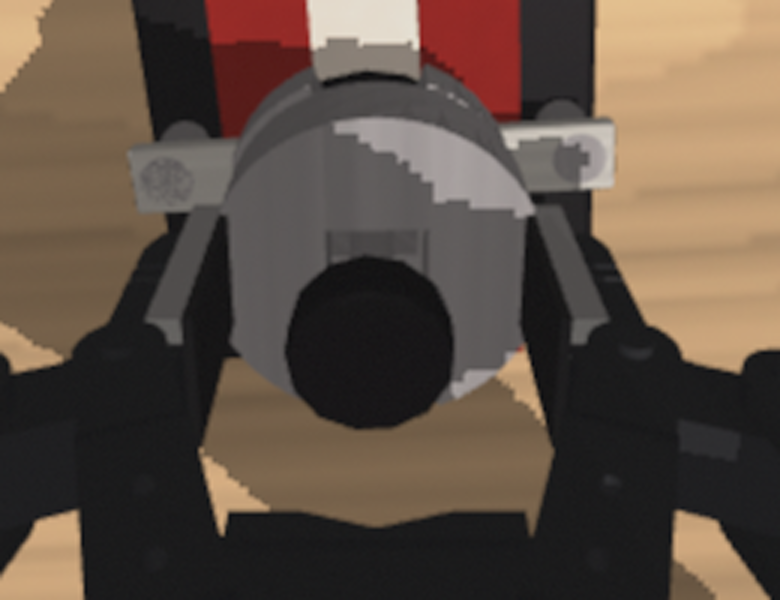

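Run:
```python
from h import *
q=np.load("w8.npz"); par=dict(mtx=q["mtx"],T=q["T"])
P=lambda x,y:(190+(x+.5)/3-.5,180+(y+.5)/3-.5)
for z in(.108,.1025): print("knob",z,ray("w",*P(370,343),z,par).round(4))
for nm,pt,z in(("slotL",(328,232),.0835),("slotR",(428,232),.0835),("back top",(378,118),.0835)): print(nm,ray("w",*P(*pt),z,par).round(4))
print(proj("w",[[.531,.2172,.108],[.531,.2172,.0975]],par)*3-[570,540])
```

```text
knob 0.108 [0.5342 0.2171 0.108 ]
knob 0.1025 [0.5301 0.2174 0.1025]
slotL [0.5394 0.2243 0.0835]
slotR [0.5383 0.2069 0.0835]
back top [0.5602 0.2143 0.0835]
[[369.93763024 359.73645889]
 [370.30276999 317.93855044]]
```

>>> drive_tool:
  slide:
    - [0.0008,0.001,0]
    - [0.0008,0.001,-0.001]
    - [0.0008,0.001,-0.002]
    - [0.0008,0.001,-0.002]
  twist:
    - [0,0,0]
    - [0,0,0]
    - [0,0,0]
    - [0,0,0]

```text
time: 9.57
tool_pos: [0.5305, 0.2174, 0.081]
orientation: [2.153, -2.287, -0.0]
ft_force: [0.2, 0.2, -5.3]
width: 0.603
```

>>> drive_tool:
  slide:
    - [0,0,-0.0005]
    - [0,0,-0.001]
    - [0,0,-0.001]
    - [0,0,-0.001]
  twist:
    - [0,0,0]
    - [0,0,0]
    - [0,0,0]
    - [0,0,0]

```text
time: 9.9
tool_pos: [0.5307, 0.2175, 0.0803]
orientation: [-2.153, 2.287, -0.0]
ft_force: [-0.5, 0.6, -3.4]
width: 0.6
```

>>> drive_tool:
  slide:
    - [0,0,-0.0005]
    - [0,0,-0.001]
    - [0,0,-0.001]
    - [0,0,-0.001]
  twist:
    - [0,0,0]
    - [0,0,0]
    - [0,0,0]
    - [0,0,0]

```text
time: 10.23
tool_pos: [0.5307, 0.2176, 0.0802]
orientation: [2.153, -2.288, 0.001]
ft_force: [-3.1, -0.9, 5.1]
width: 0.598
```

Contact confirmed: +5 N up, with z stopped at 0.0802. Releasing.

>>> drive_tool:
  slide:
    - [0,0,0.0005]
    - [0,0,0.0005]
    - [0,0,0.0005]
    - [0,0,0.0005]
    - [0,0,0.0005]
  twist:
    - [0,0,0]
    - [0,0,0]
    - [0,0,0]
    - [0,0,0]
    - [0,0,0]
  fingers: -0.9

```text
time: 10.65
tool_pos: [0.5309, 0.2176, 0.0799]
orientation: [-2.153, 2.287, -0.0]
ft_force: [0.6, -0.0, -0.0]
width: 0.953
```

>>> drive_tool:
  slide:
    - [0,0,0]
    - [0,0,0]
  twist:
    - [0,0,0]
    - [0,0,0]

```text
time: 10.82
tool_pos: [0.5307, 0.2176, 0.0798]
orientation: [-2.153, 2.288, 0.0]
ft_force: [-0.2, -1.2, -0.2]
width: 0.95
```

Run:
```python
from h import *
s=env.state();print(s["tool_pos"],s["width"],s["ft_force"])
p=env.camera_params("wrist"); np.savez("w9.npz",mtx=p["mtx"],T=p["T"])
im=env.snapshot("wrist"); crop(im,190,180,260,200,3,"pics/w9.png")
```

```text
[0.53072365 0.21755312 0.07977257] 0.949958846002576 [-0.23852822 -1.21446815 -0.19987103]
```

View pics/w9.png

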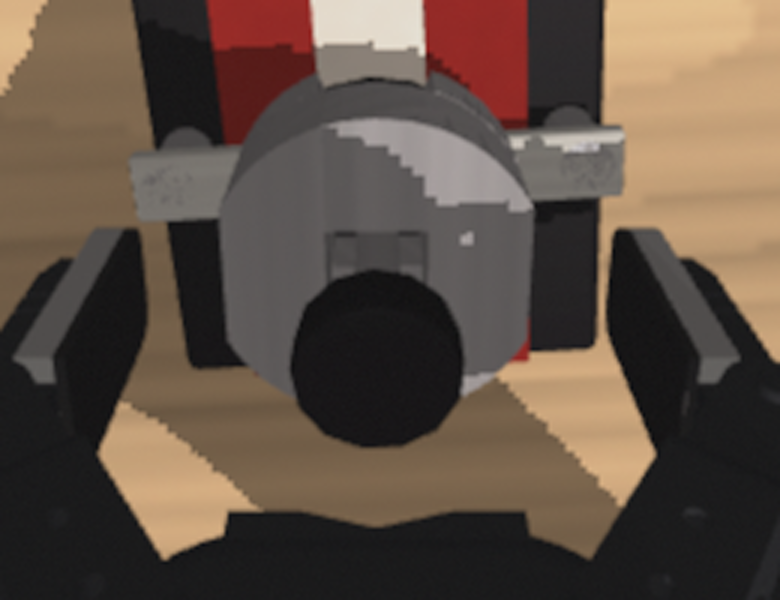

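The pads are clear of the weight, and the knob (x=377) is centred on the slot (326–428). Retreating straight up.

>>> drive_tool:
  slide:
    - [0,0,0.015]
    - [0,0,0.035]
    - [0,0,0.06]
    - [0,0,0.09]
    - [0,0,0.12]
  twist:
    - [0,0,0]
    - [0,0,0]
    - [0,0,0]
    - [0,0,0]
    - [0,0,0]

```text
time: 11.28
tool_pos: [0.5301, 0.2174, 0.2005]
orientation: [2.153, -2.286, -0.001]
ft_force: [0.3, 0.6, 0.1]
width: 0.949
```

>>> drive_tool:
  slide:
    - [-0.02,-0.005,0]
    - [-0.05,-0.01,0]
    - [-0.08,-0.015,0]
    - [-0.1,-0.02,0]
    - [-0.1,-0.02,0]
  twist:
    - [0,0,0]
    - [0,0,0]
    - [0,0,0]
    - [0,0,0]
    - [0,0,0]

```text
time: 11.7
tool_pos: [0.4262, 0.1964, 0.1993]
orientation: [2.153, -2.282, 0.001]
ft_force: [-0.7, -0.3, -0.2]
width: 0.953
```

>>> drive_tool:
  slide:
    - [0,0,0]
    - [0,0,0]
    - [0,0,0]
  twist:
    - [0,0,0]
    - [0,0,0]
    - [0,0,0]

```text
time: 11.95
tool_pos: [0.432, 0.1978, 0.2001]
orientation: [-2.152, 2.287, -0.0]
ft_force: [-0.1, -0.3, -0.4]
width: 0.95
```

Run:
```python
from h import *
s=env.state();print(s["tool_pos"],s["width"],s["ft_force"])
p=env.camera_params("wrist"); np.savez("w10.npz",mtx=p["mtx"],T=p["T"])
im=env.snapshot("wrist"); cv2.imwrite("pics/w10f.png",im)
u=proj("w",[.531,.2173,.08],p)[0].round().astype(int);print(u)
crop(im,max(u[0]-50,0),max(u[1]-45,0),100,90,6.6,"pics/w10.png")
im=env.snapshot("scene"); crop(im,300,85,110,95,7,"pics/s10.png")
```

```text
[0.43195393 0.19780249 0.20006925] 0.9503255063289267 [-0.05631939 -0.31156123 -0.37856726]
[284  87]
```

View pics/w10.png

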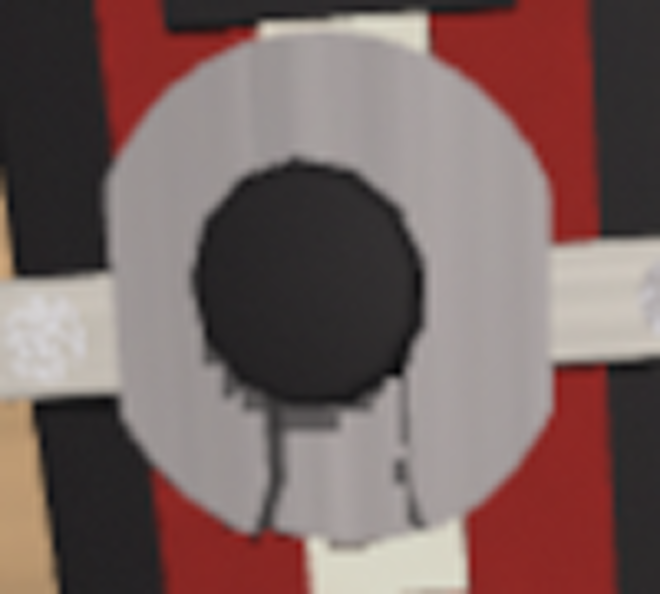

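View pics/s10.png

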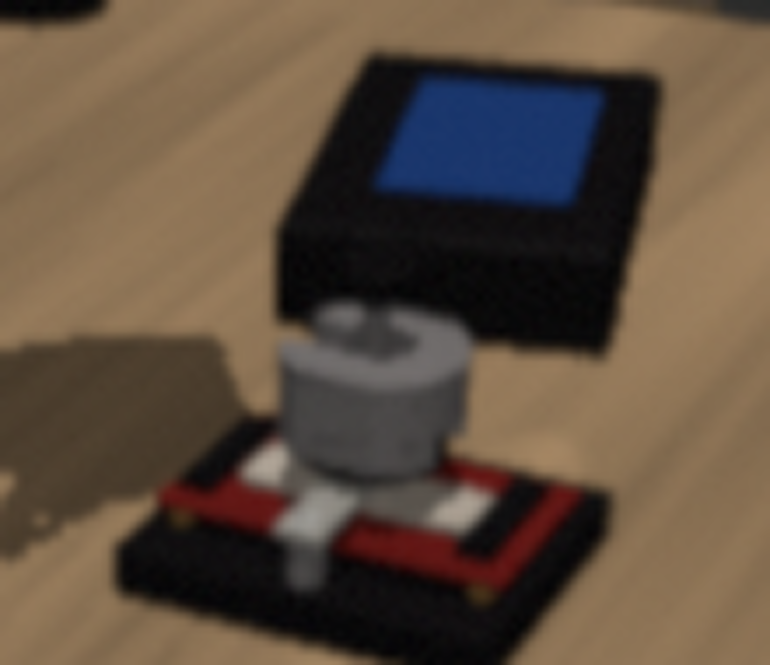

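Both views show the weight flat on the lower one under the knob, with its slot facing the robot. One numeric check of the pose before handing in.

Run:
```python
from h import *
from scipy.optimize import least_squares
q=np.load("w10.npz"); par=dict(mtx=q["mtx"],T=q["T"])
px=lambda x,y:np.array([234+(x+.5)/6.6-.5,42+(y+.5)/6.6-.5])
a=np.sqrt(.03**2-.027**2)
own=np.array([[-a,-.027],[a,-.027],[-a,.027],[a,.027]])
img=np.array([px(105,188),px(122,405),px(551,187),px(552,410)])
def res(p):
    c,s=np.cos(p[2]),np.sin(p[2]); W=np.c_[p[0]+c*own[:,0]-s*own[:,1],p[1]+s*own[:,0]+c*own[:,1],np.full(4,.08)]
    return (proj("w",W,par)-img).ravel()
b=least_squares(res,[.531,.217,np.pi]);print(b.x[:2],np.degrees(b.x[2]),(b.fun*6.6).round(1))
for z in(.1025,.108):print(ray("w",*px(310,282),z,par))
```

```text
[0.53117776 0.2173664 ] 176.36608112621528 [ 2.9 -4.2  0.4  5.3 -0.8 -2.1 -2.7  1.3]
[0.53175158 0.21753092 0.1025    ]
[0.53135731 0.21693663 0.108     ]
```

The centre is (0.5312, 0.2174), within 1 mm of the stem, and the yaw is 176.4°. That is opposite the lower weight's −3.2 to −3.5° to within about 0.5°. Handing in.

```bash
python3 -c "
from plant import env
print(env.finish_job())"
```

```text
the job is handed in; nothing more can be done
None
```

The large slotted steel weight is now on the press's stem under the knob, resting on the lower weight. I handed the job in at about 12 s of the 42 s allowed.

I gripped it by its flats, regripped about 4 mm higher so the fingertips would clear the lower weight, and slid it on from the far side. I lowered it until contact (about 5 N), released it and backed away.

Last checks, from the wrist and scene pictures after backing away:
- **Resting flat:** it lies flat on the lower weight in both views.
- **Centred:** it measured within about 1 mm of the stem axis.
- **Slot direction:** its slot is at 176.4° and the lower weight's at about −3.2° to −3.5°, so they are opposite to within about 0.5°.
- **Robot clear:** the gripper is open and touching nothing.

My rough early reading of the knob from the top camera was 4–6 mm off the wrist camera's. I put that down to the dark slot blending with the knob and used the wrist values, which the base outline, lower weight and stem confirmed.

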